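# Check a processor's temperature with the infrared thermometer

## Robot

A 6-joint arm with a two-finger parallel gripper is mounted at the origin on the work surface. World frame = base frame: x ahead of the robot, y to its left, z up, the work surface at z = 0. Lengths are in m, angles in rad, forces in N, time in s.
With the tool pointing down it reaches from about 0.35 to 0.975 m from the base axis. Payload 7.1 kg.
Tool frame: the origin (TCP) lies midway between the tips of the shut fingers; the grasp point (between the pads) lies 19 mm behind it; z points along the fingers, x is the direction in which the jaws open and shut, and the axes are right-handed (so a half turn about z gives the same grasp; the last joint's range is limited). The gripper opens to 88 mm and grips with 3 to 60 N. Pads are 20 mm wide; open, the fingers measure 115 mm over their backs; the gripper's body (75 mm by 178 mm) begins 61 mm behind the grasp point.
Start: joints at [1.109, 0.423, 1.63, -0, 1.089, -0.019], TCP at [0.268, 0.565, 0.201] pointing down, gripper open.
Joint ranges: [-3, 3], [-0.9, 2.11], [0.09, 2.58], [-1.31, 4.45], [0.11, 2.69], [-2.54, 2.54]. Speed limits (rad/s): [2.39, 2.39, 3.01, 3.14, 3.14, 3.14].

## Interface

Orientations are given as a unit quaternion [w, x, y, z].
In Python, from station import move_pose, movel, movej, command_gripper, wait, inverse_kinematics, read_camera, camera_info, MotionError, job_done, get_time, get_joint_pos, get_qvel, get_effort, get_tcp_pos, get_ee_rot, get_ft_force, get_ft_torque, get_grip_width gives the robot as it stands. Calls block until the motion is done:
- move_pose(position, orientation): joint-space move of the TCP to a pose.
- movel(position, frame=None, v=0.15, until_force=None): straight line of the TCP; frame=None keeps the orientation; v is the mean speed in m/s. With until_force (N) it stops when the force on the tool has changed by that much, and returns True; else False.
- movej(angles): joint-space move.
- command_gripper(opening): opening from 0.0 (shut) to 1.0 (fully open); the grip force is fixed at half the most; returns when the fingers have stopped.
- wait(seconds).
- inverse_kinematics(position, orientation): joint angles nearest the present ones, or None.
- read_camera(name): name is "scene" or "top"; returns the picture (420x560x3 uint8, red, green, blue); there is no depth.
- camera_info(name): a dict with "intrinsics" (3x3 intrinsics, pixels), "T" (4x4, takes a point from camera to world coordinates). Camera axes: x right, y up, looking along -z (the intrinsics and any distortion apply to the point x, -y, -z); pixel columns grow to the right and rows downward; lengths in m; the calibration is good to about 2 mm. A picture is of the moment at which its call begins. camera_info takes no time and is no camera call.
A pose or a line that the arm cannot do raises MotionError and nothing moves.
- job_done(): hands the job in, once; it reports no verdict.
Readings, each from a call of its own:
- get_time(): time.
- get_joint_pos(): joint angles.
- get_qvel(): joint speeds.
- get_effort(): joint torques, N m.
- get_tcp_pos(): TCP position.
- get_ee_rot(): TCP orientation.
- get_ft_force(): force on the tool from outside, world axes, zero at the start.
- get_ft_torque(): the same for the moment, N m.
- get_grip_width(): opening from 0.0 (shut) to 1.0 (fully open).
Only numpy, scipy, OpenCV 4.12 (cv2) and the standard library are available. Lean on these libraries where they do the work, as an engineer would, in place of code of your own. Each camera call takes 0.05 s, during which the arm holds its last target. There are 200 camera calls.

## Task

Pick up the yellow-and-black infrared thermometer by its upright handle, hold its lens about 50 mm straight above the silver processor on the brown mainboard (not the green one), upright and still for a good second and a half, without touching the brown board. Then stand it back upright in the middle of its round orange pad and let go only once it stands there.

Things in the scene. Friction and masses are not known exactly. Their poses are not given: they have to be found in the camera images.
- thermo_grip (a point): Yellow-black infrared thermometer, ~0.25 kg, loose on the orange pad: flat black head (118 long, 42 wide, 30 mm high) lying flat, upright yellow handle above it, 34 (x) by 26 (y) mm, top 116 mm over the head's underside. Point on the handle's axis, 78 mm over the underside: pinch here from above across y. x points to the round lens nose, z up. Head spans x -47 to +71 mm
- thermo_lens (a point): The thermometer's lens, in the flat underside of its head beneath the round nose (yellow, with black and red rings on its top). It looks straight down along the thermometer's -z. It lies 50 mm ahead (+x) of and 78 mm below thermo_grip, with the same axes
- board: Brown mainboard, fixed, 170 x 170 mm, purple connector, blue slot (the green board is a bystander). Origin 16 mm straight below the centre of the top of its silver 36 x 36 mm processor lid, which sits in a square brass-brown frame; z up. The board's middle is at x +12, y -10 mm. Tallest parts, the connectors along its +y edge, reach 30 mm above the origin
- dock: Round orange rubber pad, fixed, 150 mm across, 4 mm thick, on which the thermometer stands. Origin at the centre of its underside, z up. When the thermometer stands on it, thermo_grip is 82 mm above this origin, over the pad's middle
There are look-alikes about, which are no part of the job. There is more than one size of the dock; the one meant has the size given above.

How it is judged:
On the way:
1. the lens is held 30 to 70 mm above the top of the brown board's processor, within 15 mm of straight over its centre, upright within 10 degrees, moving slower than 30 mm/s and 0.25 rad/s, for 1 s (horizontal distance between thermo_lens and board below 0.015 m and z of thermo_lens in the frame of board between 0.046 and 0.086 m and angle between thermo_lens's own z axis and vertical below 0.175 rad and linear speed of thermo below 0.03 m/s and angular speed of thermo below 0.25 rad/s), for 1 s.
At the end, for the whole second after the job is handed in: The thermometer stands upright and still on the orange pad (lens less than 4 mm above the pad's surface, upright within 0.1 rad), its handle within 20 mm of the pad's centre, facing any way (horizontal distance between thermo_grip and dock below 0.02 m and z of thermo_lens in the frame of dock between 0.001 and 0.008 m and angle between thermo_grip's own z axis and vertical below 0.1 rad and linear speed of thermo below 0.02 m/s); the robot touches nothing.
It fails at once if the brown board is touched (more than 1 N) by the thermometer, the robot or anything else (contact force between board and anything else above 1 N).
It fails at once if the thermometer is let go while more than 30 mm above its pad (z of thermo_grip in the frame of dock above 0.112 m and contact force between the fingers and thermo below 0.1 N).
It also fails if it takes over 48 s, if anything falls off the work surface, if the arm or the gripper's body presses on something with over 40 N, if the wrist force passes 120 N, or if a joint passes its speed limit or range.

## Working session

There is one attempt and no reset: what is moved stays moved. The work goes in short steps, each a Python script; the robot and the scene stay as the last script left them, time stands still between calls to the robot, and variables do not carry over. Pictures are saved under pics/ and viewed, about 8 in all and at most 12, crops included, and the job is handed in when it is done.

```bash
mkdir -p pics
cat > h.py <<'E'
import cv2, numpy as np
from station import *
def snap(n,f):
    im=read_camera(n); cv2.imwrite(f,im[:,:,::-1]); return im
def ray(n,u,v):
    c=camera_info(n);K=np.array(c['intrinsics']);T=np.array(c['T'])
    d=np.linalg.inv(K)@[u,v,1]; d=T[:3,:3]@[d[0],-d[1],-d[2]]
    return T[:3,3],d
def cast(n,u,v,z):
    o,d=ray(n,u,v); return o+d*(z-o[2])/d[2]
E
python3 - <<'E'
from h import *
snap('top','pics/top.png');snap('scene','pics/scene.png')
for n in('top','scene'):print(camera_info(n))
E
```

```text
{'intrinsics': array([[405.99771925,   0.        , 285.48521986],
       [  0.        , 405.99771925, 213.89687569],
       [  0.        ,   0.        ,   1.        ]]), 'T': array([[ 7.18534671e-04,  9.97524425e-01, -7.03171763e-02,
         3.23618018e-01],
       [-9.99920862e-01, -1.66483389e-04, -1.25794166e-02,
         8.58610907e-03],
       [-1.25599819e-02,  7.03206503e-02,  9.97445363e-01,
         1.00240633e+00],
       [ 0.00000000e+00,  0.00000000e+00,  0.00000000e+00,
         1.00000000e+00]])}
{'intrinsics': array([[420.75484456,   0.        , 280.039064  ],
       [  0.        , 420.75484456, 205.729633  ],
       [  0.        ,   0.        ,   1.        ]]), 'T': array([[ 0.89710236, -0.36661002,  0.24658559,  0.63772484],
       [ 0.44181625,  0.74740776, -0.49616534, -0.48613784],
       [-0.0024008 ,  0.55405662,  0.83247553,  0.90248041],
       [ 0.        ,  0.        ,  0.        ,  1.        ]])}
```

View pics/top.png

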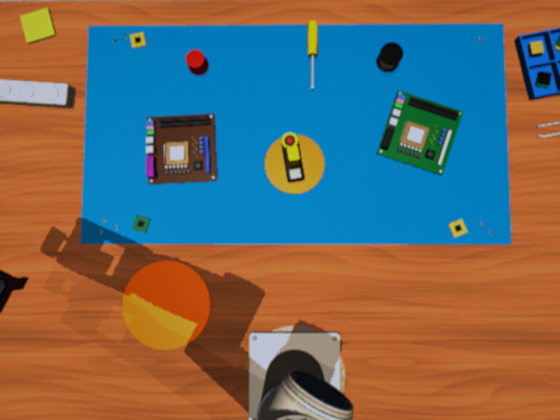

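View pics/scene.png

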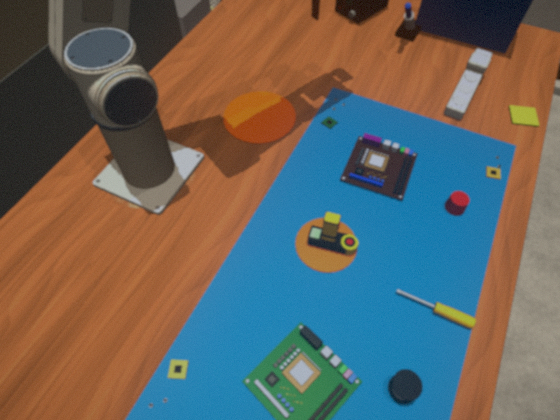

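The top view shows two orange discs. The one at (294,164) is about 60 px ≈ 150 mm across with the thermometer on it, so it is the dock; the one at (166,305) is about 88 px ≈ 215 mm and is a decoy. The brown board, with its processor at about (176,153), is the target; the green one at (414,135) is a bystander. I'll confirm in an enlarged crop.

Run:
```python
from h import *
t=cv2.imread('pics/top.png');s=cv2.imread('pics/scene.png')
a=[cv2.resize(c,(400,300),interpolation=cv2.INTER_CUBIC) for c in (t[105:195,125:245],t[120:210,235:355],s[120:210,320:440],s[195:285,270:390])]
cv2.imwrite('pics/crop.png',np.vstack([np.hstack(a[:2]),np.hstack(a[2:])]))
hsv=cv2.cvtColor(t,cv2.COLOR_BGR2HSV)
def big(m,box):
    x0,y0,x1,y1=box;z=np.zeros_like(m);z[y0:y1,x0:x1]=m[y0:y1,x0:x1]
    cs,_=cv2.findContours(z,cv2.RETR_EXTERNAL,cv2.CHAIN_APPROX_NONE)
    return max(cs,key=cv2.contourArea)
m=(cv2.inRange(hsv,(0,0,0),(40,255,255))|cv2.inRange(hsv,(0,0,0),(180,255,60)))
# dock: non-blue blob
c=big(cv2.bitwise_not(cv2.inRange(hsv,(95,120,60),(120,255,255))),(250,125,340,205))
h=cv2.convexHull(c);e=cv2.fitEllipse(h);(cx,cy),r=cv2.minEnclosingCircle(c)
print('dock',e,cx,cy,r,cast('top',*e[0],.004))
# boards
c=big(cv2.bitwise_not(cv2.inRange(hsv,(95,120,60),(120,255,255))),(135,105,225,192));print('board',cv2.minAreaRect(c))
lid=big(cv2.inRange(hsv,(0,0,140),(180,90,255)),(160,138,192,170));R=cv2.minAreaRect(lid);print('lid',R,cast('top',*R[0],.02),cast('top',*R[0],.03))
red=big(cv2.inRange(hsv,(0,150,90),(4,255,255))|cv2.inRange(hsv,(172,150,90),(180,255,255)),(278,128,304,152));R=cv2.minAreaRect(red);print('red',R,cast('top',*R[0],.034))
y=big(cv2.inRange(hsv,(24,120,60),(36,255,255)),(270,125,320,195));R=cv2.minAreaRect(y);print('yellow',R,cv2.boundingRect(y))
```

```text
dock ((294.0107727050781, 163.24452209472656), (60.37517547607422, 61.892906188964844), 163.60667419433594) 294.0 162.5 31.531829833984375 [5.20266946e-01 6.65880208e-05 4.00000000e-03]
board ((180.0020751953125, 148.5453643798828), (67.20333862304688, 70.24565124511719), 87.39744567871094)
lid ((176.5, 152.5), (15.0, 15.0), 90.0) [0.54436046 0.28926192 0.02      ] [0.5421135  0.28640489 0.03      ]
red ((289.5, 140.0), (6.0, 7.0), 90.0) [0.57131913 0.01120311 0.034     ]
yellow ((290.1219787597656, 147.0975341796875), (28.712200164794922, 17.448184967041016), 83.6598129272461) (281, 133, 20, 29)
```

View pics/crop.png

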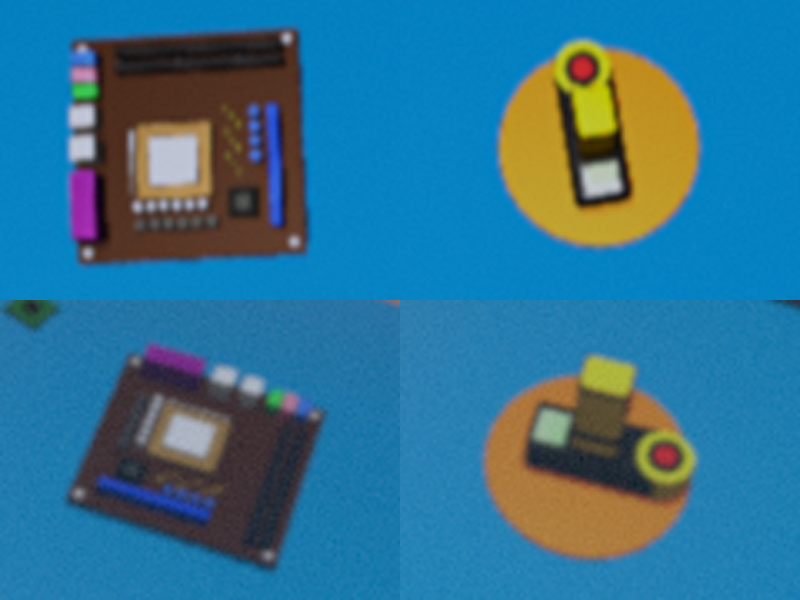

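The crop confirms the brown board (purple connector, blue slot, silver lid in a brass frame) and the thermometer on the small pad, its nose pointing roughly +x. Lid: top (176.9,153), scene (375.2,160.2). Handle top: top (293.8,153.6), scene (332.7,217.8). Red nose centre: top (289.6,140.2), scene (349.5,241.8). I'll triangulate these.

Run:
```python
from h import *
def tri(a,b):
    A=[];B=[]
    o1,d1=ray('top',*a);o2,d2=ray('scene',*b)
    t=np.linalg.lstsq(np.c_[d1,-d2],o2-o1,rcond=None)[0]
    p,q=o1+t[0]*d1,o2+t[1]*d2
    return ((p+q)/2).round(4),np.linalg.norm(p-q).round(4)
print('lid',tri((176.7,152.8),(375.2,160.2)))
print('handle',tri((293.8,153.6),(332.7,217.8)),cast('top',293.8,153.6,.12),cast('scene',332.7,217.8,.12))
print('nose',tri((289.6,140.2),(349.5,241.8)))
print('label',cast('top',295.6,174,.034))
s=cv2.imread('pics/scene.png');hsv=cv2.cvtColor(s,cv2.COLOR_BGR2HSV)
m=cv2.bitwise_not(cv2.inRange(hsv,(95,80,40),(120,255,255)));z=0*m;z[210:280,285:370]=m[210:280,285:370]
o=cv2.inRange(hsv,(5,100,120),(22,255,255))&z;c=np.argwhere(o)[:,::-1].astype(np.int32);e=cv2.fitEllipse(cv2.convexHull(c));print(e,cast('scene',*e[0],.004))
print(get_tcp_pos(),get_ee_rot(),get_grip_width(),get_time())
```

```text
lid (array([0.5431, 0.2887, 0.0185]), np.float64(0.0018))
handle (array([0.5214, 0.0026, 0.1177]), np.float64(0.0045)) [0.51889377 0.00150408 0.12      ] [0.5235907  0.00254551 0.12      ]
nose (array([0.5711, 0.0112, 0.0348]), np.float64(0.0012))
label [ 0.48816536 -0.00348258  0.034     ]
((325.6814880371094, 244.75115966796875), (52.4894905090332, 60.30848693847656), 103.24992370605469) [ 0.52058241 -0.00364973  0.004     ]
[0.26752591 0.56424288 0.2000759 ] [ 3.79765364e-04  8.45120109e-01  5.34576000e-01 -5.98070501e-04] 1.0018730417852497 0.1
```

```bash
cat >> h.py <<'E'
a=np.radians(100); Q=[0,np.cos(a/2),np.sin(a/2),0]
G=np.array([.5217,.0025]); D=np.array([.520,-.001]); LID=np.array([.543,.2887]); Y=np.radians(10)
H=LID-.05*np.array([np.cos(Y),np.sin(Y)])
E
python3 - <<'E'
from h import *
move_pose([*G,.22],Q)
print(get_joint_pos(),get_time())
movel([*G,.063],v=.12); print(get_tcp_pos(),get_ft_force())
command_gripper(0.0); print('w',get_grip_width()*88,get_ft_force())
movel([*G,.073],v=.05); wait(.3); print(get_tcp_pos(),get_grip_width()*88,get_ft_force(),get_ft_torque(),get_time())
s=snap('scene','pics/s2.png');t=snap('top','pics/t2.png')
f=lambda c:cv2.resize(c[:,:,::-1],(400,300),interpolation=cv2.INTER_CUBIC)
cv2.imwrite('pics/g.png',np.hstack([f(t[105:225,215:375]),f(s[165:285,250:410])]))
E
```

```text
[-1.70409621e-02  2.47930226e-01  1.83906146e+00  1.36045102e-04
  1.05451797e+00 -1.76299650e+00] 2.3083
[0.52223756 0.00251811 0.0636043 ] [ 0.13384053  0.34163001 -0.84541212]
w 25.865222257868083 [1.14123406 0.45471074 0.04855085]
[0.52153195 0.00248236 0.07285489] 25.96777253054979 [-0.32226974 -0.31921342 -2.81948417] [0.05493741 0.06014689 0.03928452] 5.3917
```

View pics/g.png

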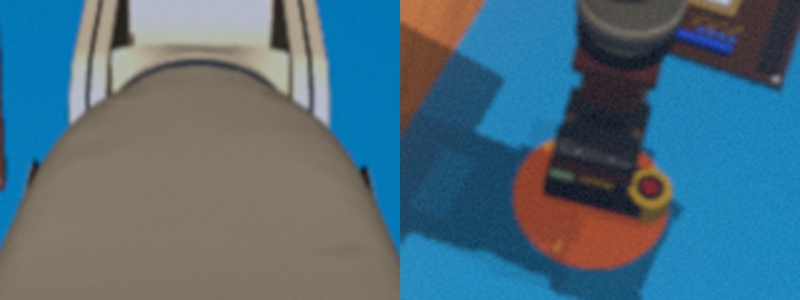

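The scene crop shows the thermometer held by its handle, level, nose at scene ≈(350,240), just off the pad. The force reads −2.8 N, the weight of about 0.25 kg. Now the carry.

Run:
```python
from h import *
movel([*G,.18],v=.12); movel([*H,.18],v=.12); wait(.3)
print(cast('scene',350,240.2,.0448),get_tcp_pos(),get_grip_width()*88,get_ft_force(),get_time())
s=snap('scene','pics/s3.png');t=snap('top','pics/t3.png')
f=lambda c:cv2.resize(c[:,:,::-1],(400,300),interpolation=cv2.INTER_CUBIC)
cv2.imwrite('pics/g3.png',np.hstack([f(t[90:210,100:260]),f(s[80:200,310:470])]))
```

```text
[0.57191876 0.01034281 0.0448    ] [0.49380347 0.27991153 0.1800332 ] 25.935338469315138 [ 0.52707583  0.14991572 -3.20940482] 9.3083
```

View pics/g3.png

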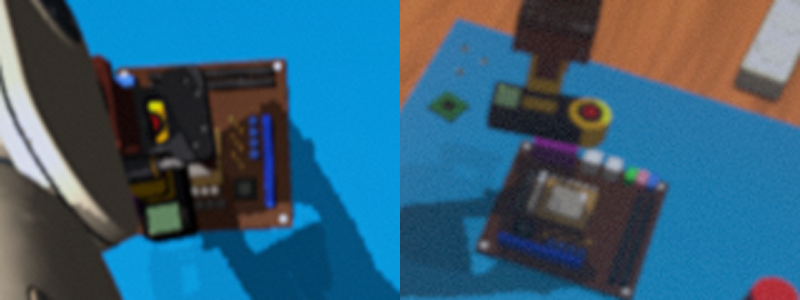

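Run:
```python
from h import *
print(cast('scene',386,124.8,.1514),cast('top',163,139,.1514),LID)
movel([*H,.128],v=.06); wait(.5); t0=get_time()
s=snap('scene','pics/s4.png')
wait(1.8); print(get_tcp_pos(),get_qvel().round(4) if hasattr(get_qvel(),'round') else get_qvel(),get_ft_force(),t0,get_time())
cv2.imwrite('pics/g4.png',cv2.resize(s[100:220,310:470,::-1],(640,480),interpolation=cv2.INTER_CUBIC))
```

```text
[0.54346256 0.29045608 0.1514    ] [0.54413517 0.28125132 0.1514    ] [0.543  0.2887]
[0.49375275 0.28000925 0.12800257] [-0.001  -0.0005  0.002  -0.002   0.0014  0.0018] [-0.7000055   0.29131189 -2.58103939] 10.925 12.775
```

View pics/g4.png

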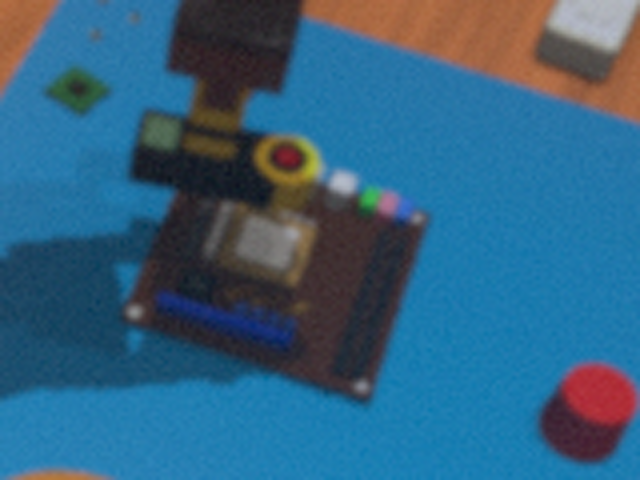

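The hold view shows the head level, well above the board, with the nose at scene ≈(382,139). I'll check that cast and then return it to the pad.

Run:
```python
from h import *
print('nose at hold',cast('scene',382,139,.0994))
P=np.array([.5205,-.0005])
movel([*H,.18],v=.12); movel([*P,.18],v=.13); movel([*P,.075],v=.1); wait(.2)
print(movel([*P,.0605],v=.015,until_force=3),get_tcp_pos(),get_ft_force(),get_grip_width()*88,get_time())
s=snap('scene','pics/s5.png')
cv2.imwrite('pics/g5.png',cv2.resize(s[165:285,250:410,::-1],(640,480),interpolation=cv2.INTER_CUBIC))
```

```text
nose at hold [0.54360523 0.2917015  0.0994    ]
True [ 5.20370162e-01 -4.20785152e-04  6.28515796e-02] [-0.24793593  1.00748083  4.59450379] 25.816236988492214 17.8333
```

View pics/g5.png

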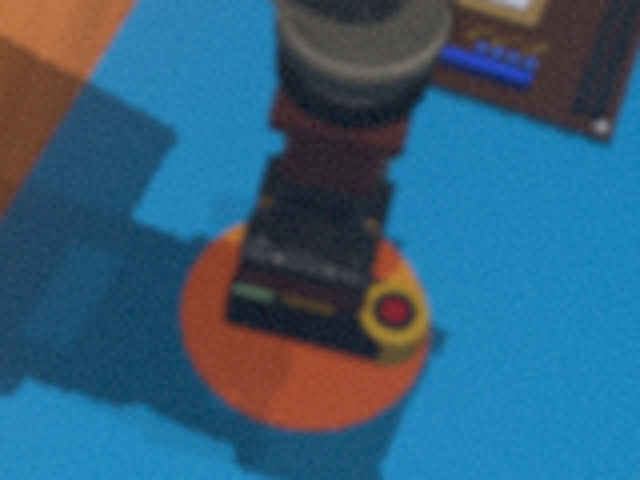

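It is standing on the pad: contact at TCP z 0.063, the same height as the grasp. I'll release and retract.

Run:
```python
from h import *
command_gripper(1.0); wait(.3)
p=get_tcp_pos(); movel([p[0],p[1],.22],v=.12); move_pose([.40,-.35,.25],Q); wait(.5)
print(get_time(),get_ft_force())
t=snap('top','pics/t6.png');s=snap('scene','pics/s6.png')
f=lambda c:cv2.resize(c[:,:,::-1],(400,300),interpolation=cv2.INTER_CUBIC)
cv2.imwrite('pics/g6.png',np.hstack([f(t[120:210,235:355]),f(s[195:285,270:390])]))
```

```text
22.5833 [-0.54388949  0.4684334  -0.47748293]
```

View pics/g6.png

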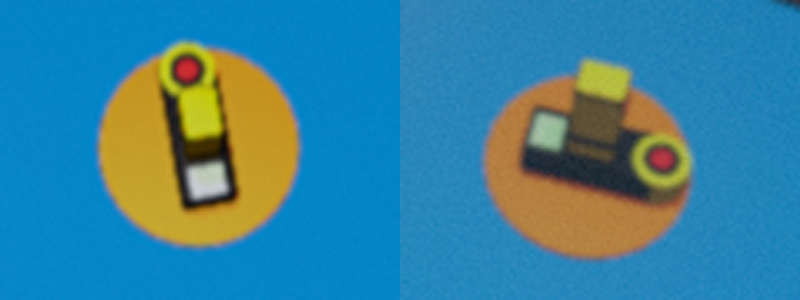

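It stands upright and centred; the nose is at top crop (187,70), about 1 mm from where it started. Handing in.

```bash
python3 -c "
from station import *
job_done();print(get_time())"
```

```text
the job is handed in; nothing more can be done
the job is handed in; nothing more can be done
```

The thermometer was held over the brown board's processor, then stood back upright in the middle of its orange pad and released. I handed the job in after about 23 s of the 48 s allowed; no verdict was reported.

- **Hold:** the lens was about 50 mm above the processor lid for about 1.85 s, with the joints practically still. The scene camera put the nose about 3 mm from the lid's centre. The top camera, partly blocked by the gripper and checked only at the higher pass before the descent, put it about 7–8 mm off. Both are inside the 15 mm limit. No force reading suggested contact with the board.
- **Return:** it met the pad at a tool height of 62.9 mm, against 63.6 mm at the grasp, and I let go only after that contact. The final pictures show it upright, with its handle within a few mm of the pad's centre and the arm well clear.
- **Disagreement:** the two cameras' estimates differed by up to about 4 mm in the pad's centre and 5 mm in the handle's top. I used values in between.

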